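# Stack the pivot parts on the microscope stand

## Task

Build up the pivot on the microscope's accessory stand: thread the steel spacer onto the stand's upright bolt first, then the flat washer, then the bushing. Each must lie flat on the one below, with the spacer right down on the foot, and be let go.

Things in the scene. Friction and masses are not known exactly. Their poses are not given: they have to be found in the camera images.
- stand: Black square foot plate, 110 x 110 mm and 12 mm thick, fixed to the bench at any yaw, with one plain steel bolt standing upright at its centre: 12 mm in diameter, its slightly tapered tip 62 mm above the plate's top (74 mm above the bench). Origin: centre of the plate's underside, on the bench surface and on the bolt's axis; z up along the bolt.
- spacer: Loose dark steel spacer: thick-walled ring of middling height lying flat on the bench with its hole up, outside diameter 48 mm, hole 32 mm right through, 20 mm tall, about 0.16 kg. Origin: centre of its underside; z up along the hole. A solid dark steel end cap of the same outer size, without a hole, lies nearby and is not wanted.
- washer: Loose dark steel washer: the flattest and widest ring, lying flat on the bench, outside diameter 56 mm, hole 32 mm, 10 mm thick, about 0.13 kg. Origin: centre of its underside; z up along the hole.
- bushing: Loose dark steel bushing: the tallest, narrowest and thinnest-walled ring, standing on the bench with its hole up, outside diameter 42 mm, hole 32 mm right through, 30 mm tall, about 0.14 kg. Origin: centre of its underside; z up along the hole.
There are look-alikes about, which are no part of the job. What is shaped like the washer but pink or turquoise is not meant.

How it is judged:
By the outcome, as a careful person would: the job done as asked, in the order asked, and still so for the second after the job is handed in, with the robot touching nothing.
It also fails if it takes over 67 s, if anything falls off the work surface, if the arm or the gripper's body presses on something with over 40 N, if the wrist force passes 120 N, or if a joint passes its speed limit or range.

## Robot

A 6-joint arm with a two-finger parallel gripper is mounted at the origin on the work surface. World frame = base frame: x ahead of the robot, y to its left, z up, the work surface at z = 0. Lengths are in m, angles in rad, forces in N, time in s.
With the tool pointing down it reaches from about 0.35 to 0.875 m from the base axis. Payload 4.2 kg.
Tool frame: the origin (TCP) lies midway between the tips of the shut fingers; the grasp point (between the pads) lies 19 mm behind it; y points along the fingers, x is the direction in which the jaws open and shut, and the axes are right-handed (so a half turn about y gives the same grasp; the last joint's range is limited). The gripper opens to 85 mm and grips with 20 to 120 N. Pads are 22 mm wide; open, the fingers measure 114 mm over their backs; the gripper's body (76 mm by 85 mm) begins 54 mm behind the grasp point. The pads swing forward as they close: fully open they stand 13 mm farther back than shut.
Start: joints at [-1.03, 0.385, 0.008, 0, -1.194, -0.259], TCP at [0.174, -0.6, 0.231] pointing down, gripper open.
Joint ranges: [-3.14, 3.14], [-1.21, 2.06], [-1.07, 1.41], [-3.16, 2.05], [-2.99, -0.16], [-3.1, 3.1]. Speed limits (rad/s): [2.79, 2.79, 3.14, 3.14, 3.14, 3.14].

## Interface

Orientations are given as a unit quaternion [w, x, y, z].
In Python, from cell import * gives the robot as it stands.
- The arm moves only by the tool apply_moves, never from a script. Its argument "increments" is a list of rows, each an object with "linear": the shift along the world's x, y, z normalised to -1 to 1, where 1 is 12 cm, a list of three; "roll": the turn about the world's z normalised to -1 to 1, where 1 is 2 pi rad; "gripper": the finger opening in mm, from 0 to 85.4. In form: [{"linear": [x, y, z], "roll": roll, "gripper": gripper}, ...]. A call has exactly 5 rows; each row is the pose to reach, as a shift and turn from the pose commanded when the call began, turning the shorter way round; what a row does not reach only later rows make up. A row lasts 1/8 s, in which the tool goes at most 62.5 mm and 10.7 degrees, less where a joint would pass 70% of its speed; a pose out of reach is approached as far as the arm can. A call with a number of a shift or a turn outside -1 to 1 is refused whole. A call with a gripper value outside its range is refused whole. The fingers move at their own pace and stop on an object; "grip_force" is the grip in N (left out, the last holds). Time passes only in rows, so rows that repeat a pose let the fingers close, or fill a call up. It gives the time, the measured TCP pose, the force and the opening at its end, in the units of the state.
- get_obs(): the state, without advancing time (a new reading comes with each control period).
- get_image(name): name is "scene" or "top" or "wrist"; returns the picture (420x560x3 uint8, blue, green, red); there is no depth.
- get_calibration(name): a dict with "fx", "fy", "cx", "cy" (pixels), "dist" ([k1, k2, p1, p2, k3] as OpenCV has them; the pictures are not rectified), "R" (3x3) and "t" (3): a world point X has camera coordinates R X + t. Camera axes: x right, y down, z forward; pixel columns grow to the right and rows downward; lengths in m; the calibration is good to about 2 mm. A picture is of the moment at which its call begins: read the wrist's pose just before it. get_calibration takes no time and is no camera call; for the wrist camera it gives the pose at the moment of the call.
- job_done(): hands the job in, once; it reports no verdict.
The state is a dict: "clock": time; "joints": joint angles; "joint_vel": joint speeds; "effort": joint torques, N m; "tool_pos": TCP position; "orientation": TCP orientation; "force": force on the tool from outside, world axes, zero at the start; "moment": the same for the moment, N m; "opening": finger opening in m.
Only numpy, scipy, OpenCV 4.12 (cv2) and the standard library are available. Lean on these libraries where they do the work, as an engineer would, in place of code of your own. Each camera call takes 0.05 s, during which the arm holds its last target.

## Working session

There is one attempt and no reset: what is moved stays moved. The work goes in short steps, Python scripts to look and compute and a tool call to move; the robot and the scene stay as the last step left them, time stands still between calls to the robot, and variables do not carry over. Pictures are saved under pics/ and viewed, and the job is handed in when it is done.

Besides the shell and the picture viewer there is one more tool, called by a JSON object that holds its "fn" and its "kwargs". apply_moves: Moves the arm, as the interface text tells. Scaled input: -1 to 1 covers 12 cm each way for a shift and 2 pi rad each way for a turn. Its arguments: {"type":"object","properties":{"increments":{"type":"array"},"grip_force":{"type":"number"}},"required":["increments"]}

```bash
mkdir -p pics; ls; python3 - <<'E'
from cell import *
import cv2
o=get_obs();print({k:o[k] for k in('clock','tool_pos','orientation','opening')})
for n in("scene","top","wrist"):
    c=get_calibration(n);print(n,c)
    cv2.imwrite(f'pics/{n}0.png',get_image(n))
E
```

```text
pics
{'clock': 0.0, 'tool_pos': array([ 0.17366633, -0.59979111,  0.23023232]), 'orientation': array([-0.42551051,  0.4242516 ,  0.56564774, -0.56479555]), 'opening': 0.0851461385281581}
scene {'fx': 456.2119400391665, 'fy': 456.2119400391665, 'cx': 286.9895647046073, 'cy': 209.6369751430923, 'dist': array([-0.0046645,  0.       ,  0.       ,  0.       ,  0.       ]), 'R': array([[-0.50576987,  0.86266474,  0.00252799],
       [ 0.69343319,  0.4082912 , -0.59367391],
       [-0.5131737 , -0.29850938, -0.80470175]]), 't': array([ 0.24785143, -0.31705747,  0.95539426])}
top {'fx': 456.65739256440673, 'fy': 456.65739256440673, 'cx': 283.3339364390617, 'cy': 207.00428440036038, 'dist': array([-0.02965596,  0.        ,  0.        ,  0.        ,  0.        ]), 'R': array([[ 0.02831574, -0.99952592,  0.01208913],
       [-0.9940061 , -0.02943281, -0.1052881 ],
       [ 0.105594  , -0.00903536, -0.99436828]]), 't': array([-0.02487843,  0.49507183,  0.85902519])}
wrist {'fx': 356.3668128364956, 'fy': 356.3668128364956, 'cx': 284.5680644122843, 'cy': 211.6740067810827, 'dist': array([-0.08912922,  0.        ,  0.        ,  0.        ,  0.        ]), 'R': array([[-0.27723419,  0.96079852,  0.00272103],
       [ 0.92359333,  0.26571615,  0.27635176],
       [ 0.26479534,  0.07912728, -0.9610527 ]]), 't': array([ 0.62367278, -0.03604423,  0.37965094])}
```

View pics/scene0.png

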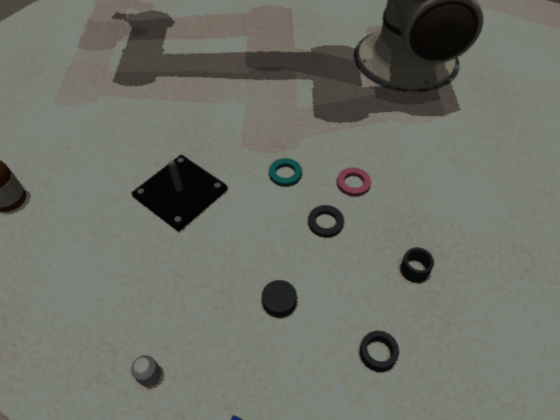

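View pics/top0.png

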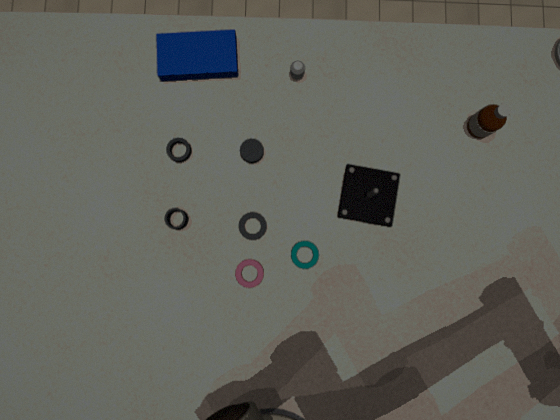

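View pics/wrist0.png

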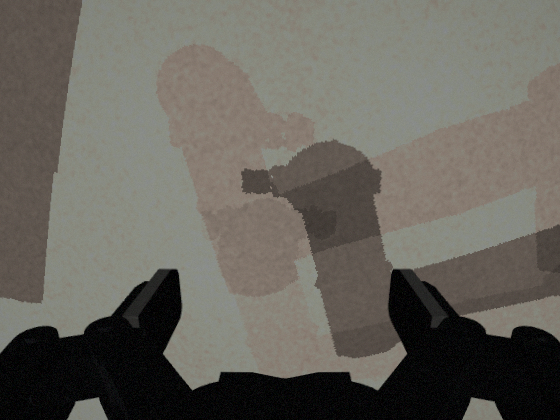

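```bash
cat > h.py <<'E'
from cell import *
import cv2, numpy as np
def ray(c,uv):
    K=np.array([[c['fx'],0,c['cx']],[0,c['fy'],c['cy']],[0,0,1]])
    p=cv2.undistortPoints(np.array(uv,float).reshape(-1,1,2),K,c['dist']).reshape(-1,2)
    d=np.c_[p,np.ones(len(p))]@c['R']; return -c['R'].T@c['t'],d
def onplane(c,uv,z):
    o,d=ray(c,uv); s=(z-o[2])/d[:,2]; return o+s[:,None]*d
def fitc(P):
    A=np.c_[2*P[:,:2],np.ones(len(P))]; s=np.linalg.lstsq(A,(P[:,:2]**2).sum(1),rcond=None)[0]
    return s[:2],np.sqrt(s[2]+s[0]**2+s[1]**2)
E
python3 - <<'E'
from h import *
t=cv2.imread('pics/top0.png');s=cv2.imread('pics/scene0.png')
a=cv2.resize(t[120:290,150:330],None,fx=3,fy=3,interpolation=cv2.INTER_CUBIC)
cv2.imwrite('pics/tc.png',np.clip(a*1.7,0,255))
for nm,im,boxes in(('top',t,{'ringA':(179,150),'cap':(251,151),'bush':(177,218),'wash':(252,226)}),('scene',s,{'ringA':(379,351),'cap':(279,298),'bush':(417,264),'wash':(326,221)})):
    c=get_calibration(nm);g=im.max(2)
    for k,(u,v) in boxes.items():
        sub=g[v-30:v+30,u-30:u+30]; m=(cv2.resize(sub,None,fx=4,fy=4,interpolation=cv2.INTER_CUBIC)<75).astype(np.uint8)
        cs,h=cv2.findContours(m,cv2.RETR_CCOMP,cv2.CHAIN_APPROX_NONE)
        out=max((i for i in range(len(cs)) if h[0][i][3]<0),key=lambda i:cv2.contourArea(cs[i]))
        holes=[i for i in range(len(cs)) if h[0][i][3]==out]
        for lab,i in [('out',out)]+[('hole',max(holes,key=lambda i:cv2.contourArea(cs[i])))]*bool(holes):
            P=(cs[i].reshape(-1,2)+.5)/4-.5+[u-30,v-30]
            for z in((0,.01,.02,.03)):
                ctr,r=fitc(onplane(c,P,z)); print(nm,k,lab,z,ctr.round(4),round(r*2000,1))
c=get_calibration('top')
m=(t.max(2)<60).astype(np.uint8);m[:, :330]=0;m[:, 410:]=0;m[:155]=0;m[235:]=0
m=cv2.morphologyEx(m,cv2.MORPH_CLOSE,np.ones((9,9)));cs,_=cv2.findContours(m,0,1);k=max(cs,key=cv2.contourArea).reshape(-1,2)
W=onplane(c,k,.012)[:,:2].astype(np.float32);print('plate',cv2.minAreaRect(W))
E
```

```text
top ringA out 0 [0.6085 0.2043] 51.2
top ringA out 0.01 [0.6062 0.202 ] 50.6
top ringA out 0.02 [0.6039 0.1998] 50.1
top ringA out 0.03 [0.6016 0.1975] 49.5
top ringA hole 0 [0.6081 0.2041] 28.5
top ringA hole 0.01 [0.6059 0.2018] 28.2
top ringA hole 0.02 [0.6036 0.1995] 27.9
top ringA hole 0.03 [0.6013 0.1972] 27.5[ WARN:0@0.055] global loadsave.cpp:1063 imwrite_ Unsupported depth image for selected encoder is fallbacked to CV_8U.
Traceback (most recent call last):
ValueError: max() iterable argument is empty
```

View pics/tc.png

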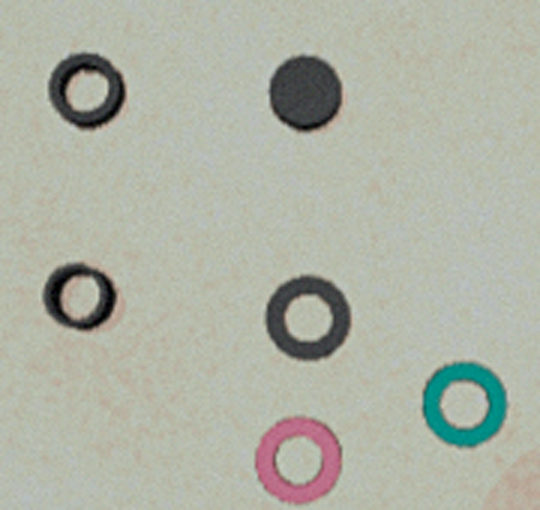

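The crop shows the dark ring A with a medium wall at top px (179,150), which is the spacer. The solid end cap is at (251,151) and not wanted. The tall thin-walled bushing is at (177,218), and the wide flat dark washer at (252,226). The pink look-alike at (250,273) and the turquoise one at (305,254) are rejected.

```bash
cat > m.py <<'E'
from h import *
H={'spacer':.02,'cap':.02,'bush':.03,'wash':.01}
def meas(nm,im,boxes,half=28):
    c=get_calibration(nm);g=im.max(2)
    for k,(u,v) in boxes.items():
        sub=cv2.resize(g[v-half:v+half,u-half:u+half],None,fx=4,fy=4,interpolation=cv2.INTER_CUBIC)
        th,m=cv2.threshold(sub,0,1,cv2.THRESH_BINARY_INV+cv2.THRESH_OTSU)
        cs,h=cv2.findContours(m,cv2.RETR_CCOMP,cv2.CHAIN_APPROX_NONE)
        cs=sorted(zip(cs,h[0]),key=lambda a:-cv2.contourArea(a[0]))
        for lab,want in(('out',True),('hole',False)):
            L=[a for a,hh in cs if (hh[3]<0)==want]
            if not L: continue
            P=(L[0].reshape(-1,2)+.5)/4-.5+[u-half,v-half]
            for z in(0,H[k]):
                ctr,r=fitc(onplane(c,P,z)); print(nm,k,lab,z,ctr.round(4),round(r*2000,1),th)
E
python3 - <<'E'
from m import *
t=cv2.imread('pics/top0.png');s=cv2.imread('pics/scene0.png')
meas('top',t,{'spacer':(179,150),'cap':(251,151),'bush':(177,218),'wash':(252,226)})
meas('scene',s,{'spacer':(379,351),'cap':(279,298),'bush':(417,264),'wash':(326,221)})
c=get_calibration('top')
m=(t.max(2)<45).astype(np.uint8);m[:, :330]=0;m[:, 410:]=0;m[:155]=0;m[235:]=0
m=cv2.morphologyEx(m,cv2.MORPH_CLOSE,np.ones((9,9)));cs,_=cv2.findContours(m,0,1);k=max(cs,key=cv2.contourArea).reshape(-1,2)
W=onplane(c,k,.012)[:,:2].astype(np.float32);print('plate',cv2.minAreaRect(W))
cs_=get_calibration('scene')
m=(s.max(2)<25).astype(np.uint8);m[:, :125]=0;m[:, 235:]=0;m[:150]=0;m[235:]=0
m=cv2.morphologyEx(m,cv2.MORPH_CLOSE,np.ones((9,9)));q,_=cv2.findContours(m,0,1);k=max(q,key=cv2.contourArea).reshape(-1,2)
W=onplane(cs_,k,.012)[:,:2].astype(np.float32);print('plate scene',cv2.minAreaRect(W))
def crop(im,x0,y0,x1,y1,f):return np.clip(cv2.resize(im[y0:y1,x0:x1],None,fx=f,fy=f,interpolation=cv2.INTER_CUBIC)*2.5,0,255).astype(np.uint8)
a=crop(t,330,155,410,235,5);b=crop(s,130,145,230,235,4)
b=cv2.copyMakeBorder(b,0,400-b.shape[0],0,0,0);cv2.imwrite('pics/st.png',np.hstack([a,b]))
E
```

```text
top spacer out 0 [0.6085 0.2043] 51.0 72.0
top spacer out 0.02 [0.6039 0.1998] 49.9 72.0
top spacer hole 0 [0.6081 0.2041] 28.6 72.0
top spacer hole 0.02 [0.6036 0.1995] 28.0 72.0
top cap out 0 [0.611  0.0571] 50.3 75.0
top cap out 0.02 [0.6064 0.0558] 49.2 75.0
top bush out 0 [0.4691 0.2018] 45.6 70.0
top bush out 0.03 [0.4669 0.195 ] 44.0 70.0
top bush hole 0 [0.4688 0.2011] 27.9 70.0
top bush hole 0.03 [0.4666 0.1944] 27.0 70.0
top wash out 0 [0.4595 0.05  ] 55.8 76.0
top wash out 0.01 [0.4588 0.0494] 55.2 76.0
top wash hole 0 [0.4595 0.0498] 31.7 76.0
top wash hole 0.01 [0.4588 0.0493] 31.4 76.0
scene spacer out 0 [0.6003 0.2014] 52.6 77.0
scene spacer out 0.02 [0.6084 0.2014] 50.8 77.0
scene spacer hole 0 [0.6012 0.2014] 27.4 77.0
scene spacer hole 0.02 [0.6093 0.2014] 26.5 77.0
scene cap out 0 [0.6025 0.0531] 53.8 79.0
scene cap out 0.02 [0.6105 0.0582] 52.0 79.0
scene bush out 0 [0.4556 0.198 ] 54.2 71.0
scene bush out 0.03 [0.4752 0.1981] 51.4 71.0
scene bush hole 0 [0.4569 0.1981] 18.4 71.0
scene bush hole 0.03 [0.4765 0.1982] 17.5 71.0
scene wash out 0 [0.4536 0.0479] 59.4 79.0
scene wash out 0.01 [0.4602 0.0505] 58.3 79.0
scene wash hole 0 [0.454 0.048] 28.5 79.0
scene wash hole 0.01 [0.4605 0.0506] 28.0 79.0
plate ((0.5258971452713013, -0.1783863753080368), (0.1089131161570549, 0.10914778709411621), 81.41748809814453)
plate scene ((0.5274327993392944, -0.17666028439998627), (0.11239071935415268, 0.10902021080255508), 81.18639373779297)
```

View pics/st.png

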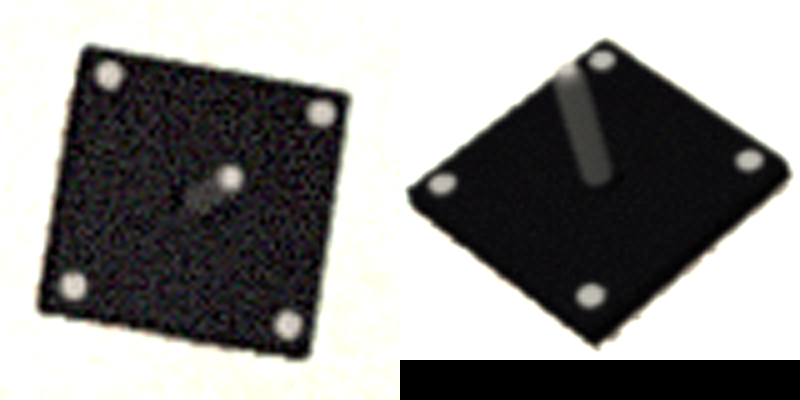

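```bash
python3 - <<'E'
from h import *
from scipy.spatial.transform import Rotation as R
q=get_obs()['orientation'];print(R.from_quat(np.r_[q[1:],q[0]]).as_matrix().round(3))
t=get_calibration('top');print(onplane(t,[[376,190.6]],.072))
s=get_calibration('scene');print(onplane(s,[[172.5,162.5]],.073))
print(onplane(t,[[250,273],[305,254],[297,70],[198,55]],.005))
E
```

```text
[[-0.278 -0.001 -0.961]
 [ 0.961  0.002 -0.278]
 [ 0.002 -1.     0.   ]]
[[ 0.5263476  -0.18080366  0.072     ]]
[[ 0.52349633 -0.17889992  0.073     ]]
[[ 0.36619689  0.05075715  0.005     ]
 [ 0.40623228 -0.05593761  0.005     ]
 [ 0.78198919 -0.03080429  0.005     ]
 [ 0.80777929  0.17414365  0.005     ]]
```

{"fn": "apply_moves", "kwargs": {"increments": [{"linear":[0.1,0.19,0],"roll":0,"gripper":70},{"linear":[0.2,0.38,0],"roll":0,"gripper":70},{"linear":[0.3,0.57,0],"roll":0,"gripper":70},{"linear":[0.4,0.76,0],"roll":0,"gripper":70},{"linear":[0.5,0.95,0],"roll":0,"gripper":70}], "grip_force": 40}}

```text
clock: 0.78
tool_pos: [0.2341, -0.4854, 0.231]
orientation: [-0.425, 0.425, 0.565, -0.565]
force: [-0.1, 0.6, 0.2]
opening: 0.0701
```

{"fn": "apply_moves", "kwargs": {"increments": [{"linear":[0.1,0.19,0],"roll":0,"gripper":70},{"linear":[0.2,0.38,0],"roll":0,"gripper":70},{"linear":[0.3,0.57,0],"roll":0,"gripper":70},{"linear":[0.4,0.76,0],"roll":0,"gripper":70},{"linear":[0.5,0.95,0],"roll":0,"gripper":70}]}}

```text
clock: 1.4
tool_pos: [0.294, -0.3714, 0.2311]
orientation: [-0.425, 0.425, 0.565, -0.565]
force: [-0.1, 0.8, 0.0]
opening: 0.0697
```

{"fn": "apply_moves", "kwargs": {"increments": [{"linear":[0.1,0.19,0],"roll":0,"gripper":70},{"linear":[0.2,0.38,0],"roll":0,"gripper":70},{"linear":[0.3,0.57,0],"roll":0,"gripper":70},{"linear":[0.4,0.76,0],"roll":0,"gripper":70},{"linear":[0.5,0.95,0],"roll":0,"gripper":70}]}}

```text
clock: 2.02
tool_pos: [0.3539, -0.2574, 0.2312]
orientation: [-0.425, 0.425, 0.565, -0.565]
force: [0.7, -0.5, 0.3]
opening: 0.0699
```

{"fn": "apply_moves", "kwargs": {"increments": [{"linear":[0.1,0.19,0],"roll":0,"gripper":70},{"linear":[0.2,0.38,0],"roll":0,"gripper":70},{"linear":[0.3,0.57,0],"roll":0,"gripper":70},{"linear":[0.4,0.76,0],"roll":0,"gripper":70},{"linear":[0.5,0.95,0],"roll":0,"gripper":70}]}}

```text
clock: 2.65
tool_pos: [0.4139, -0.1435, 0.2312]
orientation: [0.425, -0.425, -0.565, 0.565]
force: [-0.2, 0.2, 0.9]
opening: 0.0704
```

{"fn": "apply_moves", "kwargs": {"increments": [{"linear":[0.1,0.19,0],"roll":0,"gripper":70},{"linear":[0.2,0.38,0],"roll":0,"gripper":70},{"linear":[0.3,0.57,0],"roll":0,"gripper":70},{"linear":[0.4,0.76,0],"roll":0,"gripper":70},{"linear":[0.5,0.95,0],"roll":0,"gripper":70}]}}

```text
clock: 3.28
tool_pos: [0.4739, -0.0295, 0.2311]
orientation: [0.425, -0.425, -0.565, 0.565]
force: [0.5, -0.2, -0.3]
opening: 0.0699
```

{"fn": "apply_moves", "kwargs": {"increments": [{"linear":[0.11,0.19,0],"roll":0,"gripper":70},{"linear":[0.22,0.38,0],"roll":0,"gripper":70},{"linear":[0.33,0.57,0],"roll":0,"gripper":70},{"linear":[0.44,0.76,0],"roll":0,"gripper":70},{"linear":[0.54,0.96,0],"roll":0,"gripper":70}]}}

```text
clock: 3.9
tool_pos: [0.5395, 0.0864, 0.2312]
orientation: [0.425, -0.425, -0.565, 0.565]
force: [-0.4, -0.8, 0.2]
opening: 0.07
```

{"fn": "apply_moves", "kwargs": {"increments": [{"linear":[0.11,0.2,-0.16],"roll":0,"gripper":70},{"linear":[0.22,0.4,-0.32],"roll":0,"gripper":70},{"linear":[0.33,0.6,-0.48],"roll":0,"gripper":70},{"linear":[0.44,0.8,-0.64],"roll":0,"gripper":70},{"linear":[0.55,0.965,-0.8],"roll":0,"gripper":70}]}}

```text
clock: 4.53
tool_pos: [0.6053, 0.2026, 0.1343]
orientation: [0.425, -0.425, -0.565, 0.565]
force: [-0.1, 0.3, -0.4]
opening: 0.0701
```

```bash
python3 - <<'E'
from h import *
o=get_obs();print(o['clock'],o['tool_pos'],o['joints'].round(2) if hasattr(o['joints'],'round') else o['joints'])
c=get_calibration('wrist');cv2.imwrite('pics/w1.png',get_image('wrist'));np.save('w1.npy',c,allow_pickle=True)
E
```

```text
4.525 [0.60528733 0.20262355 0.13433164] [ 0.58  0.48 -0.09  0.   -1.   -1.86]
```

View pics/w1.png

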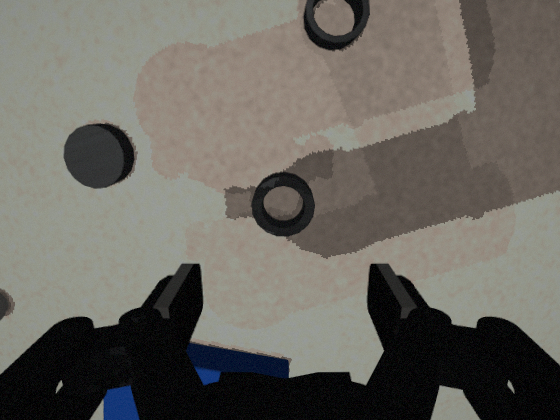

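The wrist view shows the open ring (spacer) at (283,204), centred between the pads. The solid cap is at (98,156) and the bushing at (335,15).

```bash
python3 - <<'E'
from h import *
c=np.load('w1.npy',allow_pickle=True).item();im=cv2.imread('pics/w1.png')
m=(im[160:250,240:330].max(2)<62).astype(np.uint8)
m=cv2.morphologyEx(m,cv2.MORPH_OPEN,np.ones((3,3)))
cs,_=cv2.findContours(m,0,1);k=max(cs,key=cv2.contourArea).reshape(-1,2)+[240,160]
for z in(0,.02):print(fitc(onplane(c,k,z)))
E
```

```text
(array([0.60863851, 0.20235543]), np.float64(0.025708479509476634))
(array([0.60348548, 0.20095837]), np.float64(0.02385324325775487))
```

{"fn": "apply_moves", "kwargs": {"increments": [{"linear":[0,0,-0.16],"roll":0,"gripper":70},{"linear":[0,0,-0.32],"roll":0,"gripper":70},{"linear":[0,0,-0.48],"roll":0,"gripper":70},{"linear":[0,0,-0.64],"roll":0,"gripper":70},{"linear":[0,0,-0.78],"roll":0,"gripper":70}]}}

```text
clock: 5.2
tool_pos: [0.6047, 0.2012, 0.0408]
orientation: [0.425, -0.425, -0.565, 0.565]
force: [0.5, -0.4, -0.4]
opening: 0.07
```

{"fn": "apply_moves", "kwargs": {"increments": [{"linear":[0,0,-0.15],"roll":0,"gripper":70},{"linear":[0,0,-0.3],"roll":0,"gripper":62},{"linear":[0,0,-0.3],"roll":0,"gripper":44},{"linear":[0,0,-0.3],"roll":0,"gripper":44},{"linear":[0,0,-0.3],"roll":0,"gripper":44}]}}

```text
clock: 5.82
tool_pos: [0.605, 0.2009, 0.0063]
orientation: [-0.425, 0.425, 0.566, -0.565]
force: [-0.5, 0.1, -2.2]
opening: 0.0465
```

{"fn": "apply_moves", "kwargs": {"increments": [{"linear":[0,0,0],"roll":0,"gripper":40},{"linear":[0,0,0],"roll":0,"gripper":40},{"linear":[0,0,0.1],"roll":0,"gripper":40},{"linear":[0,0,0.3],"roll":0,"gripper":40},{"linear":[0,0,0.5],"roll":0,"gripper":40}]}}

```text
clock: 6.45
tool_pos: [0.6048, 0.2007, 0.0672]
orientation: [-0.425, 0.425, 0.565, -0.565]
force: [0.2, 0.4, -1.9]
opening: 0.0466
```

{"fn": "apply_moves", "kwargs": {"increments": [{"linear":[-0.03,-0.16,0.12],"roll":0,"gripper":40},{"linear":[-0.06,-0.32,0.24],"roll":0,"gripper":40},{"linear":[-0.1,-0.48,0.36],"roll":0,"gripper":40},{"linear":[-0.13,-0.64,0.48],"roll":0,"gripper":40},{"linear":[-0.16,-0.8,0.6],"roll":0,"gripper":40}]}}

```text
clock: 7.08
tool_pos: [0.585, 0.1031, 0.1386]
orientation: [0.425, -0.425, -0.565, 0.565]
force: [0.8, 0.4, -2.1]
opening: 0.0468
```

{"fn": "apply_moves", "kwargs": {"increments": [{"linear":[-0.03,-0.16,0],"roll":0,"gripper":40},{"linear":[-0.06,-0.32,0],"roll":0,"gripper":40},{"linear":[-0.1,-0.48,0],"roll":0,"gripper":40},{"linear":[-0.13,-0.64,0],"roll":0,"gripper":40},{"linear":[-0.16,-0.8,0],"roll":0,"gripper":40}]}}

```text
clock: 7.7
tool_pos: [0.5659, 0.0074, 0.1375]
orientation: [0.425, -0.425, -0.565, 0.565]
force: [-0.3, 0.4, -1.4]
opening: 0.0469
```

{"fn": "apply_moves", "kwargs": {"increments": [{"linear":[-0.03,-0.16,0],"roll":0,"gripper":40},{"linear":[-0.06,-0.32,0],"roll":0,"gripper":40},{"linear":[-0.1,-0.48,0],"roll":0,"gripper":40},{"linear":[-0.13,-0.64,0],"roll":0,"gripper":40},{"linear":[-0.16,-0.8,0],"roll":0,"gripper":40}]}}

```text
clock: 8.32
tool_pos: [0.5467, -0.0886, 0.1377]
orientation: [-0.425, 0.425, 0.565, -0.565]
force: [-0.1, 0.2, -1.6]
opening: 0.0466
```

{"fn": "apply_moves", "kwargs": {"increments": [{"linear":[-0.04,-0.16,0],"roll":0,"gripper":40},{"linear":[-0.08,-0.32,0],"roll":0,"gripper":40},{"linear":[-0.12,-0.48,0],"roll":0,"gripper":40},{"linear":[-0.16,-0.64,0],"roll":0,"gripper":40},{"linear":[-0.175,-0.76,0],"roll":0,"gripper":40}]}}

```text
clock: 8.95
tool_pos: [0.5256, -0.1798, 0.1377]
orientation: [0.425, -0.425, -0.565, 0.565]
force: [-0.0, -0.2, -2.0]
opening: 0.0469
```

```bash
python3 - <<'E'
from h import *
o=get_obs();print(o['clock'],o['tool_pos'])
c=get_calibration('wrist');cv2.imwrite('pics/w2.png',get_image('wrist'));np.save('w2.npy',c,allow_pickle=True)
s=get_image('scene');cv2.imwrite('pics/s2.png',s)
E
```

```text
8.95 [ 0.52560067 -0.17983627  0.13769719]
```

View pics/w2.png

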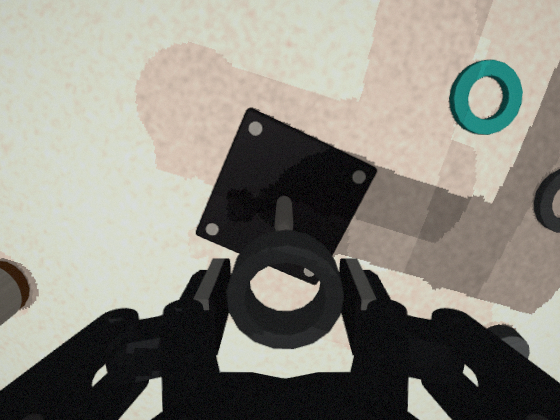

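View pics/s2.png

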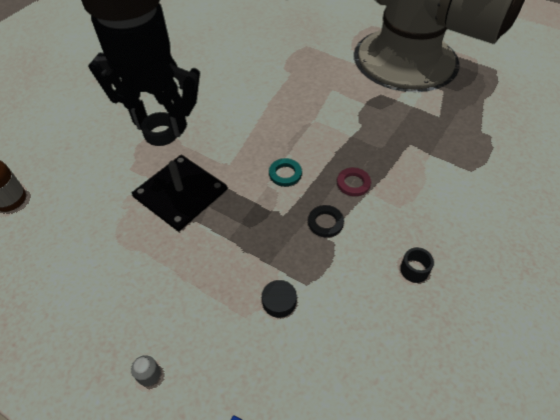

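```bash
python3 - <<'E'
from h import *
c=np.load('w2.npy',allow_pickle=True).item()
print('rim',onplane(c,[[228,285],[343,285],[285,232]],.1515).round(4))
print('tip',onplane(c,[[284,200]],.073), 'corners',onplane(c,[[250,109],[377,170],[197,234]],.012).round(4))
E
```

```text
rim [[ 0.529  -0.2024  0.1515]
 [ 0.5162 -0.1579  0.1515]
 [ 0.5009 -0.1866  0.1515]]
tip [[ 0.50791917 -0.18504679  0.073     ]] corners [[ 0.4638 -0.2236  0.012 ]
 [ 0.4803 -0.1191  0.012 ]
 [ 0.5691 -0.2402  0.012 ]]
```

```bash
python3 - <<'E'
from h import *
c=np.load('w2.npy',allow_pickle=True).item()
K=np.array([[c['fx'],0,c['cx']],[0,c['fy'],c['cy']],[0,0,1]])
P=np.array([[.526,-.179,.074],[.526,-.179,.012],[.5256,-.1798,.1515],[.5256,-.1798,.1315],[.606,.2,.1]])
print(cv2.projectPoints(P,cv2.Rodrigues(c['R'])[0],c['t'],K,c['dist'])[0].reshape(-1,2).round(1), 'cam',-c['R'].T@c['t'])
w=cv2.imread('pics/w2.png');cv2.imwrite('pics/w2c.png',np.clip(cv2.resize(w[90:370,180:400],None,fx=2.7,fy=2.1)*2.5,0,255).astype(np.uint8))
E
```

```text
[[285.3 230.6]
 [285.1 204.5]
 [284.2 291.8]
 [284.2 270.4]
 [669.1 428.8]] cam [ 0.45752766 -0.19938004  0.28050966]
```

View pics/w2c.png

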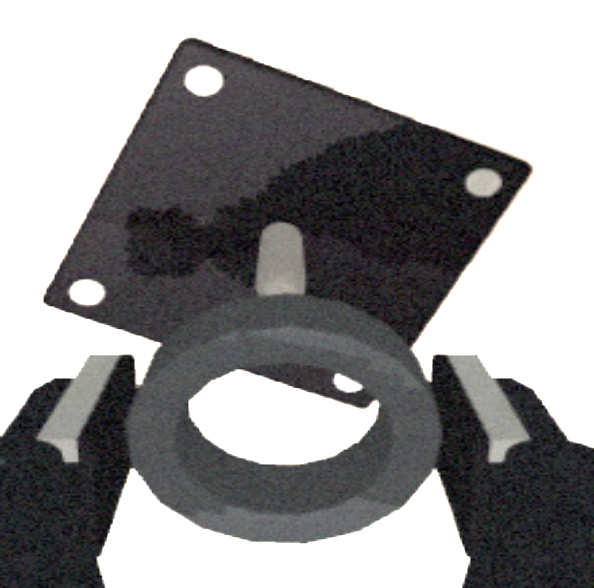

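```bash
python3 - <<'E'
from h import *
c=np.load('w2.npy',allow_pickle=True).item()
P=onplane(c,[[227,295],[343,295],[285,246],[285,348]],.1515);print(P.round(4),fitc(P))
E
```

```text
[[ 0.5335 -0.2018  0.1515]
 [ 0.5205 -0.1564  0.1515]
 [ 0.5064 -0.185   0.1515]
 [ 0.5517 -0.172   0.1515]] (array([ 0.52903991, -0.17848528]), np.float64(0.023628549360290407))
```

{"fn": "apply_moves", "kwargs": {"increments": [{"linear":[-0.02,0,-0.1],"roll":0,"gripper":40},{"linear":[-0.02,0,-0.23],"roll":0,"gripper":40},{"linear":[-0.02,0,-0.36],"roll":0,"gripper":40},{"linear":[-0.02,0,-0.48],"roll":0,"gripper":40},{"linear":[-0.02,0,-0.58],"roll":0,"gripper":40}]}}

```text
clock: 9.68
tool_pos: [0.5234, -0.1783, 0.0667]
orientation: [0.425, -0.424, -0.565, 0.566]
force: [-0.2, 0.3, -1.7]
opening: 0.0467
```

{"fn": "apply_moves", "kwargs": {"increments": [{"linear":[0,0,-0.1],"roll":0,"gripper":40},{"linear":[0,0,-0.2],"roll":0,"gripper":40},{"linear":[0,0,-0.3],"roll":0,"gripper":40},{"linear":[0,0,-0.38],"roll":0,"gripper":40},{"linear":[0,0,-0.38],"roll":0,"gripper":40}]}}

```text
clock: 10.3
tool_pos: [0.5231, -0.1785, 0.0216]
orientation: [0.425, -0.424, -0.565, 0.566]
force: [-0.4, -0.4, -1.3]
opening: 0.0468
```

{"fn": "apply_moves", "kwargs": {"increments": [{"linear":[0,0,-0.01],"roll":0,"gripper":40},{"linear":[0,0,-0.02],"roll":0,"gripper":40},{"linear":[0,0,-0.03],"roll":0,"gripper":40},{"linear":[0,0,-0.03],"roll":0,"gripper":40},{"linear":[0,0,-0.03],"roll":0,"gripper":40}]}}

```text
clock: 10.92
tool_pos: [0.5237, -0.1785, 0.019]
orientation: [-0.425, 0.425, 0.565, -0.565]
force: [-0.0, -0.8, -1.2]
opening: 0.0466
```

{"fn": "apply_moves", "kwargs": {"increments": [{"linear":[0,0,-0.01],"roll":0,"gripper":40},{"linear":[0,0,-0.015],"roll":0,"gripper":40},{"linear":[0,0,-0.015],"roll":0,"gripper":40},{"linear":[0,0,-0.015],"roll":0,"gripper":40},{"linear":[0,0,-0.015],"roll":0,"gripper":40}]}}

```text
clock: 11.55
tool_pos: [0.5237, -0.1785, 0.0171]
orientation: [-0.425, 0.425, 0.565, -0.565]
force: [0.2, -0.3, -1.9]
opening: 0.0469
```

{"fn": "apply_moves", "kwargs": {"increments": [{"linear":[0,0,-0.005],"roll":0,"gripper":40},{"linear":[0,0,-0.01],"roll":0,"gripper":40},{"linear":[0,0,-0.015],"roll":0,"gripper":40},{"linear":[0,0,-0.015],"roll":0,"gripper":40},{"linear":[0,0,-0.015],"roll":0,"gripper":40}]}}

```text
clock: 12.18
tool_pos: [0.5237, -0.1785, 0.0155]
orientation: [-0.425, 0.425, 0.565, -0.565]
force: [0.3, 0.4, -0.3]
opening: 0.0465
```

{"fn": "apply_moves", "kwargs": {"increments": [{"linear":[0,0,0],"roll":0,"gripper":52},{"linear":[0,0,0],"roll":0,"gripper":58},{"linear":[0,0,0],"roll":0,"gripper":64},{"linear":[0,0,0.04],"roll":0,"gripper":66},{"linear":[0,0,0.15],"roll":0,"gripper":70}]}}

```text
clock: 12.8
tool_pos: [0.5232, -0.1785, 0.0334]
orientation: [0.425, -0.424, -0.565, 0.566]
force: [-0.3, -0.4, -0.4]
opening: 0.0701
```

{"fn": "apply_moves", "kwargs": {"increments": [{"linear":[0,0,0.18],"roll":0,"gripper":70},{"linear":[0,0,0.36],"roll":0,"gripper":70},{"linear":[0,0,0.54],"roll":0,"gripper":70},{"linear":[0,0,0.72],"roll":0,"gripper":70},{"linear":[0,0,0.88],"roll":0,"gripper":70}]}}

```text
clock: 13.42
tool_pos: [0.5239, -0.1786, 0.141]
orientation: [-0.424, 0.425, 0.566, -0.565]
force: [-0.5, -0.0, 0.2]
opening: 0.0701
```

```bash
python3 - <<'E'
from h import *
o=get_obs();print(o['clock'],o['tool_pos'])
c=get_calibration('wrist');w=get_image('wrist');s=get_image('scene');np.save('w3.npy',c,allow_pickle=True)
cv2.imwrite('pics/w3.png',w);cv2.imwrite('pics/s3.png',s)
def b(i):return np.clip(i*2.2,0,255).astype(np.uint8)
cv2.imwrite('pics/w3c.png',np.hstack([b(cv2.resize(w[90:390,160:410],None,fx=1.6,fy=1.6)),b(cv2.resize(s[140:240,120:201+40],(484,480)))])[:, :800])
E
```

```text
13.425 [ 0.5238513  -0.17856527  0.14095764]
```

View pics/w3c.png

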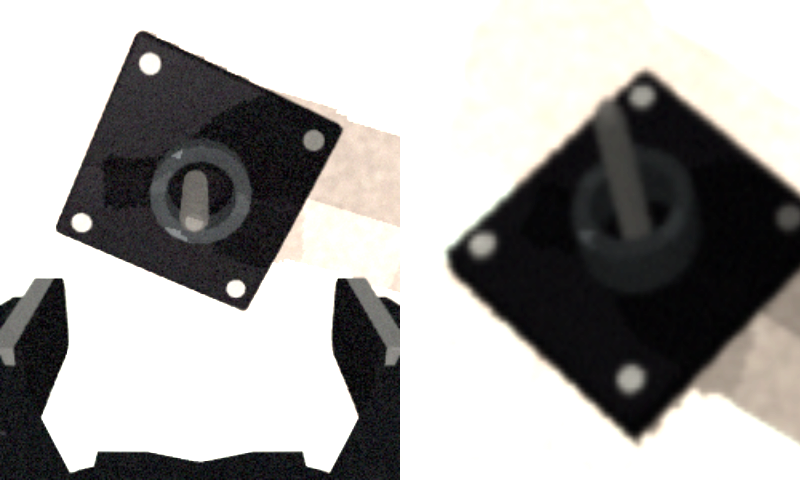

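The spacer is down on the foot with the bolt inside its hole. In the crop the bolt base is at (195,185) and the ring at about (200,192). Next is the washer.

{"fn": "apply_moves", "kwargs": {"increments": [{"linear":[-0.055,0.19,0],"roll":0,"gripper":75},{"linear":[-0.11,0.38,0],"roll":0,"gripper":75},{"linear":[-0.165,0.57,0],"roll":0,"gripper":75},{"linear":[-0.22,0.76,0],"roll":0,"gripper":75},{"linear":[-0.275,0.95,0],"roll":0,"gripper":75}]}}

```text
clock: 14.15
tool_pos: [0.4899, -0.0639, 0.1386]
orientation: [0.425, -0.425, -0.565, 0.565]
force: [-0.5, 0.3, 0.1]
opening: 0.0747
```

{"fn": "apply_moves", "kwargs": {"increments": [{"linear":[-0.055,0.19,0],"roll":0,"gripper":75},{"linear":[-0.11,0.38,0],"roll":0,"gripper":75},{"linear":[-0.165,0.57,0],"roll":0,"gripper":75},{"linear":[-0.22,0.76,0],"roll":0,"gripper":75},{"linear":[-0.275,0.95,0],"roll":0,"gripper":75}]}}

```text
clock: 14.78
tool_pos: [0.457, 0.0501, 0.1386]
orientation: [0.425, -0.425, -0.565, 0.565]
force: [0.3, 0.3, -0.6]
opening: 0.0748
```

```bash
python3 - <<'E'
from h import *
o=get_obs();print(o['clock'],o['tool_pos'])
c=get_calibration('wrist');w=get_image('wrist');np.save('w4.npy',c,allow_pickle=True)
cv2.imwrite('pics/w4.png',w)
E
```

```text
14.775 [0.45695489 0.05008012 0.13862807]
```

View pics/w4.png

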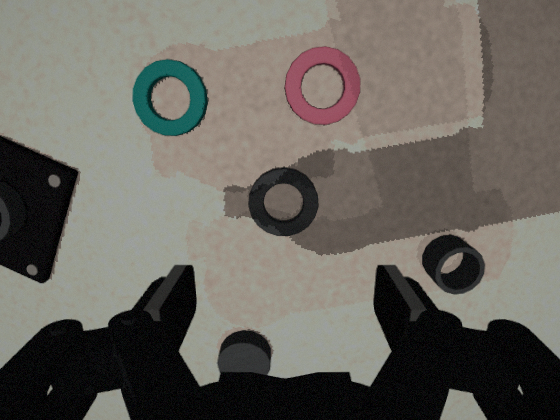

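Wrist view: the dark washer is at (283,202), with turquoise at (170,98) and pink at (322,86), both away from the jaws.

```bash
python3 - <<'E'
from h import *
c=np.load('w4.npy',allow_pickle=True).item();im=cv2.imread('pics/w4.png')
P=onplane(c,[[249,202],[318,202],[283,167],[283,236]],.01);print(P.round(4),fitc(P))
s=np.load('w3.npy',allow_pickle=True).item()
# spacer top rim: crop px/1.6+(160,90)
q=np.array([[150,188],[251,190],[200,139]])/1.6+[160,90]
P=onplane(s,q,.032);print(P.round(4),fitc(P))
E
```

```text
[[0.4639 0.0232 0.01  ]
 [0.4488 0.0754 0.01  ]
 [0.4299 0.0413 0.01  ]
 [0.4838 0.0568 0.01  ]] (array([0.45670455, 0.04941885]), np.float64(0.027599219960910297))
[[ 0.5287 -0.2005  0.032 ]
 [ 0.5168 -0.1557  0.032 ]
 [ 0.5005 -0.1848  0.032 ]] (array([ 0.52267421, -0.17813769]), np.float64(0.023157794241347982))
```

{"fn": "apply_moves", "kwargs": {"increments": [{"linear":[0,0,-0.16],"roll":0,"gripper":75},{"linear":[0,0,-0.32],"roll":0,"gripper":75},{"linear":[0,0,-0.48],"roll":0,"gripper":75},{"linear":[0,0,-0.64],"roll":0,"gripper":70},{"linear":[0,0,-0.8],"roll":0,"gripper":68}]}}

```text
clock: 15.45
tool_pos: [0.4574, 0.0491, 0.0422]
orientation: [0.425, -0.425, -0.565, 0.565]
force: [-0.4, 0.5, -0.2]
opening: 0.068
```

{"fn": "apply_moves", "kwargs": {"increments": [{"linear":[0,0,-0.12],"roll":0,"gripper":68},{"linear":[0,0,-0.24],"roll":0,"gripper":68},{"linear":[0,0,-0.32],"roll":0,"gripper":66},{"linear":[0,0,-0.34],"roll":0,"gripper":64},{"linear":[0,0,-0.34],"roll":0,"gripper":64}]}}

```text
clock: 16.08
tool_pos: [0.4578, 0.0495, 0.0022]
orientation: [-0.425, 0.425, 0.565, -0.565]
force: [-0.3, 0.1, 0.5]
opening: 0.0641
```

{"fn": "apply_moves", "kwargs": {"increments": [{"linear":[0,0,0],"roll":0,"gripper":58},{"linear":[0,0,0],"roll":0,"gripper":52},{"linear":[0,0,0],"roll":0,"gripper":50},{"linear":[0,0,0],"roll":0,"gripper":50},{"linear":[0,0,0],"roll":0,"gripper":50}]}}

```text
clock: 16.7
tool_pos: [0.458, 0.0495, 0.0035]
orientation: [-0.424, 0.425, 0.566, -0.565]
force: [-2.1, -0.7, 8.6]
opening: 0.0529
```

```bash
python3 - <<'E'
from h import *
w=get_image('wrist');o=get_obs();print(o['force'],o['moment'],o['opening'],o['tool_pos'])
cv2.imwrite('pics/w5.png',np.clip(cv2.resize(w[200:420,130:430],None,fx=2.6,fy=2.6)*2.2,0,255).astype(np.uint8))
s=get_image('scene')
cv2.imwrite('pics/s5.png',np.clip(cv2.resize(s[110:260,250:420],None,fx=4,fy=4)*2.2,0,255).astype(np.uint8))
E
```

```text
[-2.2113456  -1.31375638  9.03196289] [-0.27592472  0.55980344 -0.00966481] 0.05273540244034422 [0.45798089 0.04949758 0.00343554]
```

View pics/w5.png

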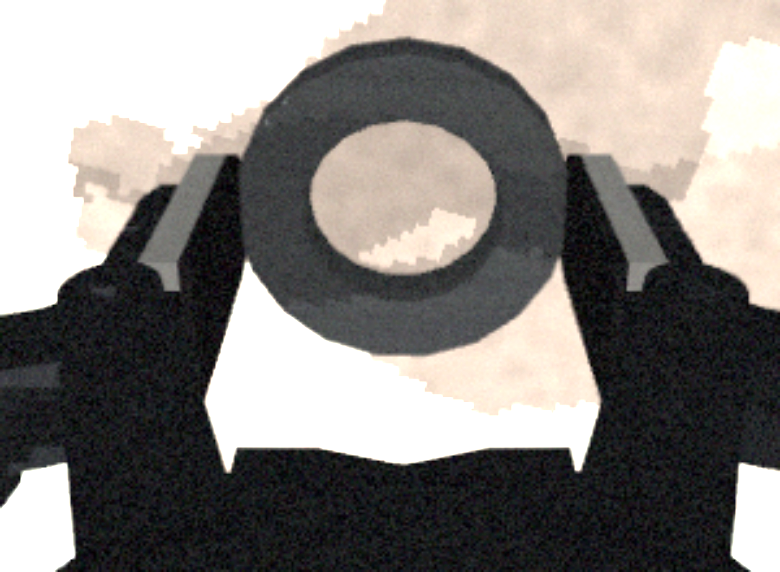

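View pics/s5.png

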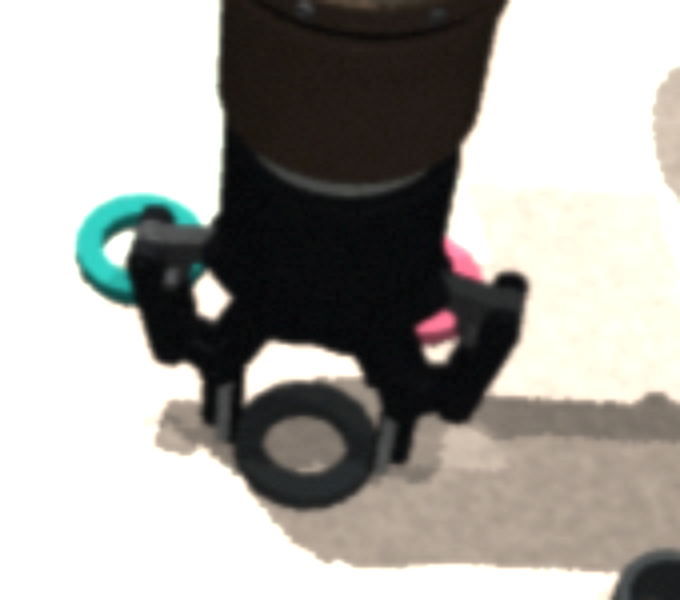

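Both pads hold the washer (in the crop the disc spans 240–567, with a pad on each side), with the tips lightly on the bench. I'll lift it slowly.

{"fn": "apply_moves", "kwargs": {"increments": [{"linear":[0,0,0.02],"roll":0,"gripper":50},{"linear":[0,0,0.05],"roll":0,"gripper":50},{"linear":[0,0,0.1],"roll":0,"gripper":50},{"linear":[0,0,0.2],"roll":0,"gripper":50},{"linear":[0,0,0.32],"roll":0,"gripper":50}]}}

```text
clock: 17.42
tool_pos: [0.4576, 0.0495, 0.0413]
orientation: [0.425, -0.425, -0.565, 0.565]
force: [0.4, 0.2, -1.8]
opening: 0.0526
```

{"fn": "apply_moves", "kwargs": {"increments": [{"linear":[0,0,0.18],"roll":0,"gripper":50},{"linear":[0,0,0.36],"roll":0,"gripper":50},{"linear":[0,0,0.54],"roll":0,"gripper":50},{"linear":[0,0,0.7],"roll":0,"gripper":50},{"linear":[0,0,0.82],"roll":0,"gripper":50}]}}

```text
clock: 18.05
tool_pos: [0.4577, 0.0495, 0.1406]
orientation: [-0.425, 0.425, 0.566, -0.565]
force: [-0.5, -0.7, -0.7]
opening: 0.0525
```

```bash
python3 - <<'E'
from h import *
o=get_obs();c=get_calibration('wrist');w=get_image('wrist');print(o['clock'],o['force'],o['opening'],o['tool_pos'])
np.save('w6.npy',c,allow_pickle=True);cv2.imwrite('pics/w6r.png',w)
cv2.imwrite('pics/w6.png',np.clip(cv2.resize(w[200:420,130:430],None,fx=2.6,fy=2.6)*2.2,0,255).astype(np.uint8))
E
```

```text
18.05 [-0.51553462 -0.73198698 -0.69691572] 0.05252124714111907 [0.45767504 0.04951987 0.14055022]
```

View pics/w6.png

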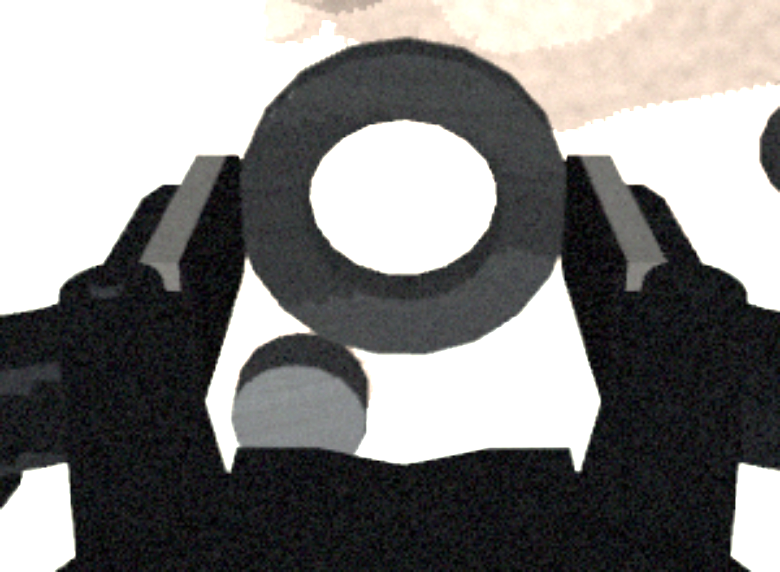

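```bash
python3 - <<'E'
from h import *
c=np.load('w6.npy',allow_pickle=True).item()
q=np.array([[242,195],[566,195],[405,353],[405,50]])/2.6+[130,200]
for z in(.147,):
    P=onplane(c,q,z);f=fitc(P);print(P.round(4),f,f[0]-get_obs()['tool_pos'][:2])
E
```

```text
[[0.4611 0.0237 0.147 ]
 [0.4466 0.0742 0.147 ]
 [0.4827 0.0575 0.147 ]
 [0.4301 0.0422 0.147 ]] (array([0.45649061, 0.04972931]), np.float64(0.0269094310454115)) [-0.00235748 -0.00014741]
```

{"fn": "apply_moves", "kwargs": {"increments": [{"linear":[0.055,-0.19,0],"roll":0,"gripper":50},{"linear":[0.11,-0.38,0],"roll":0,"gripper":50},{"linear":[0.165,-0.57,0],"roll":0,"gripper":50},{"linear":[0.22,-0.76,0],"roll":0,"gripper":50},{"linear":[0.28,-0.95,0],"roll":0,"gripper":50}]}}

```text
clock: 18.73
tool_pos: [0.4911, -0.0653, 0.139]
orientation: [-0.425, 0.425, 0.565, -0.565]
force: [-0.4, -0.2, -0.6]
opening: 0.0527
```

{"fn": "apply_moves", "kwargs": {"increments": [{"linear":[0.055,-0.19,0],"roll":0,"gripper":50},{"linear":[0.11,-0.38,0],"roll":0,"gripper":50},{"linear":[0.165,-0.57,0],"roll":0,"gripper":50},{"linear":[0.22,-0.76,0],"roll":0,"gripper":50},{"linear":[0.28,-0.95,0],"roll":0,"gripper":50}]}}

```text
clock: 19.35
tool_pos: [0.5246, -0.1792, 0.1389]
orientation: [0.425, -0.425, -0.565, 0.565]
force: [0.4, 0.4, -0.8]
opening: 0.0526
```

{"fn": "apply_moves", "kwargs": {"increments": [{"linear":[0,0,-0.1],"roll":0,"gripper":50},{"linear":[0,0,-0.22],"roll":0,"gripper":50},{"linear":[0,0,-0.34],"roll":0,"gripper":50},{"linear":[0,0,-0.44],"roll":0,"gripper":50},{"linear":[0,0,-0.52],"roll":0,"gripper":50}]}}

```text
clock: 19.98
tool_pos: [0.5246, -0.1781, 0.0755]
orientation: [0.425, -0.424, -0.565, 0.566]
force: [-0.0, 0.2, -0.8]
opening: 0.0527
```

{"fn": "apply_moves", "kwargs": {"increments": [{"linear":[0,0,-0.08],"roll":0,"gripper":50},{"linear":[0,0,-0.15],"roll":0,"gripper":50},{"linear":[0,0,-0.21],"roll":0,"gripper":50},{"linear":[0,0,-0.26],"roll":0,"gripper":50},{"linear":[0,0,-0.29],"roll":0,"gripper":50}]}}

```text
clock: 20.6
tool_pos: [0.5248, -0.1785, 0.0414]
orientation: [0.425, -0.425, -0.565, 0.565]
force: [0.7, -0.2, -0.1]
opening: 0.0529
```

{"fn": "apply_moves", "kwargs": {"increments": [{"linear":[0,0,-0.01],"roll":0,"gripper":50},{"linear":[0,0,-0.02],"roll":0,"gripper":50},{"linear":[0,0,-0.03],"roll":0,"gripper":50},{"linear":[0,0,-0.03],"roll":0,"gripper":50},{"linear":[0,0,-0.03],"roll":0,"gripper":50}]}}

```text
clock: 21.22
tool_pos: [0.5249, -0.1785, 0.0382]
orientation: [-0.425, 0.425, 0.565, -0.565]
force: [-0.1, -0.8, -1.1]
opening: 0.0528
```

{"fn": "apply_moves", "kwargs": {"increments": [{"linear":[0,0,-0.005],"roll":0,"gripper":50},{"linear":[0,0,-0.01],"roll":0,"gripper":50},{"linear":[0,0,-0.01],"roll":0,"gripper":50},{"linear":[0,0,-0.01],"roll":0,"gripper":50},{"linear":[0,0,-0.01],"roll":0,"gripper":50}]}}

```text
clock: 21.85
tool_pos: [0.5248, -0.1785, 0.0369]
orientation: [-0.425, 0.425, 0.565, -0.565]
force: [2.0, -0.5, -0.9]
opening: 0.0526
```

{"fn": "apply_moves", "kwargs": {"increments": [{"linear":[0,0,-0.005],"roll":0,"gripper":50},{"linear":[0,0,-0.01],"roll":0,"gripper":50},{"linear":[0,0,-0.01],"roll":0,"gripper":50},{"linear":[0,0,-0.01],"roll":0,"gripper":50},{"linear":[0,0,-0.01],"roll":0,"gripper":50}]}}

```text
clock: 22.48
tool_pos: [0.5248, -0.1785, 0.0357]
orientation: [0.425, -0.425, -0.565, 0.565]
force: [-0.8, -0.6, -0.1]
opening: 0.0525
```

{"fn": "apply_moves", "kwargs": {"increments": [{"linear":[0,0,-0.006],"roll":0,"gripper":50},{"linear":[0,0,-0.006],"roll":0,"gripper":54},{"linear":[0,0,-0.006],"roll":0,"gripper":58},{"linear":[0,0,-0.006],"roll":0,"gripper":64},{"linear":[0,0,0],"roll":0,"gripper":70}]}}

```text
clock: 23.1
tool_pos: [0.5248, -0.1785, 0.0355]
orientation: [0.425, -0.425, -0.565, 0.565]
force: [-0.1, -0.5, 0.1]
opening: 0.0699
```

{"fn": "apply_moves", "kwargs": {"increments": [{"linear":[0,0,0.1],"roll":0,"gripper":72},{"linear":[0,0,0.28],"roll":0,"gripper":72},{"linear":[0,0,0.46],"roll":0,"gripper":72},{"linear":[0,0,0.66],"roll":0,"gripper":70},{"linear":[0,0,0.86],"roll":0,"gripper":70}]}}

```text
clock: 23.72
tool_pos: [0.5249, -0.1786, 0.1406]
orientation: [-0.424, 0.425, 0.565, -0.565]
force: [0.0, -0.7, -0.2]
opening: 0.07
```

```bash
python3 - <<'E'
from h import *
o=get_obs();print(o['clock'],o['tool_pos'])
c=get_calibration('wrist');w=get_image('wrist');s=get_image('scene');np.save('w7.npy',c,allow_pickle=True)
def b(i):return np.clip(i*2.2,0,255).astype(np.uint8)
cv2.imwrite('pics/w7c.png',np.hstack([b(cv2.resize(w[90:390,160:410],None,fx=1.6,fy=1.6)),b(cv2.resize(s[140:240,130:213],(398,480)))]))
E
```

```text
23.725 [ 0.52491823 -0.17855236  0.14062949]
```

View pics/w7c.png

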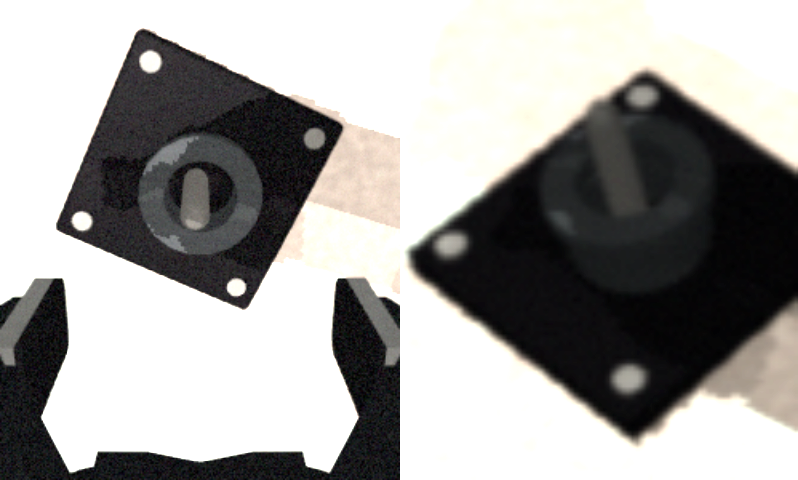

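The washer lies flat on the spacer with the bolt through both (crop ring centre about (201,194)). Next is the bushing.

{"fn": "apply_moves", "kwargs": {"increments": [{"linear":[-0.03,0.18,0],"roll":0,"gripper":66},{"linear":[-0.06,0.36,0],"roll":0,"gripper":66},{"linear":[-0.09,0.54,0],"roll":0,"gripper":66},{"linear":[-0.12,0.72,0],"roll":0,"gripper":66},{"linear":[-0.15,0.9,0],"roll":0,"gripper":66}]}}

```text
clock: 24.45
tool_pos: [0.5063, -0.0699, 0.1385]
orientation: [0.425, -0.425, -0.565, 0.565]
force: [1.0, -0.2, -0.8]
opening: 0.0661
```

{"fn": "apply_moves", "kwargs": {"increments": [{"linear":[-0.03,0.18,0],"roll":0,"gripper":66},{"linear":[-0.06,0.36,0],"roll":0,"gripper":66},{"linear":[-0.09,0.54,0],"roll":0,"gripper":66},{"linear":[-0.12,0.72,0],"roll":0,"gripper":66},{"linear":[-0.15,0.9,0],"roll":0,"gripper":66}]}}

```text
clock: 25.08
tool_pos: [0.4883, 0.0381, 0.1386]
orientation: [0.425, -0.425, -0.565, 0.565]
force: [-0.1, -0.2, 0.2]
opening: 0.0658
```

{"fn": "apply_moves", "kwargs": {"increments": [{"linear":[-0.03,0.18,0],"roll":0,"gripper":66},{"linear":[-0.06,0.36,0],"roll":0,"gripper":66},{"linear":[-0.09,0.54,0],"roll":0,"gripper":66},{"linear":[-0.12,0.72,0],"roll":0,"gripper":66},{"linear":[-0.15,0.9,0],"roll":0,"gripper":66}]}}

```text
clock: 25.7
tool_pos: [0.4703, 0.146, 0.1386]
orientation: [0.425, -0.425, -0.565, 0.565]
force: [-0.3, 0.1, 0.2]
opening: 0.0664
```

{"fn": "apply_moves", "kwargs": {"increments": [{"linear":[-0.01,0.15,0],"roll":0,"gripper":66},{"linear":[-0.02,0.3,0],"roll":0,"gripper":66},{"linear":[-0.03,0.44,0],"roll":0,"gripper":66},{"linear":[-0.03,0.44,0],"roll":0,"gripper":66},{"linear":[-0.03,0.44,0],"roll":0,"gripper":66}]}}

```text
clock: 26.32
tool_pos: [0.467, 0.1981, 0.1388]
orientation: [0.425, -0.425, -0.565, 0.565]
force: [0.0, -0.4, -0.4]
opening: 0.0661
```

```bash
python3 - <<'E'
from h import *
o=get_obs();print(o['clock'],o['tool_pos'])
c=get_calibration('wrist');w=get_image('wrist');np.save('w8.npy',c,allow_pickle=True)
cv2.imwrite('pics/w8.png',w)
E
```

```text
26.325 [0.46703712 0.19808007 0.13875378]
```

View pics/w8.png

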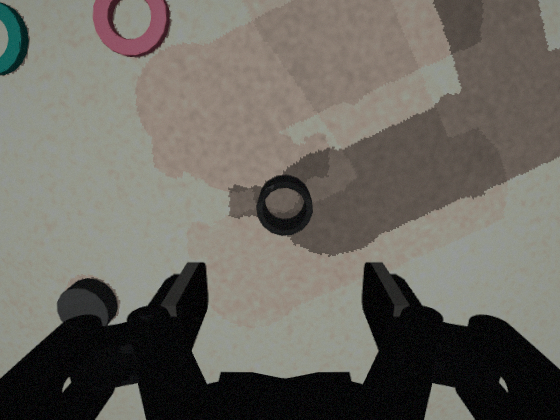

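```bash
python3 - <<'E'
from h import *
c=np.load('w8.npy',allow_pickle=True).item()
P=onplane(c,[[257,208],[313,208],[285,235.5]],.03);print(P.round(4),fitc(P))
P=onplane(c,[[285,175]],0);print(P, P+.021*np.array([.961,.278,0]))
s=np.load('w7.npy',allow_pickle=True).item()
q=np.array([[138,194],[263,194],[200,255],[200,132]])/1.6+[160,90]
P=onplane(s,q,.042);print(P.round(4),fitc(P))
E
```

```text
[[0.4713 0.1785 0.03  ]
 [0.4599 0.218  0.03  ]
 [0.4861 0.2042 0.03  ]] (array([0.46639164, 0.19848979]), np.float64(0.020533483705563634))
[[0.44724126 0.19300929 0.        ]] [[0.46742226 0.19884729 0.        ]]
[[ 0.5308 -0.2048  0.042 ]
 [ 0.5155 -0.1518  0.042 ]
 [ 0.551  -0.1705  0.042 ]
 [ 0.4967 -0.1862  0.042 ]] (array([ 0.52378982, -0.17812348]), np.float64(0.027898810353084773))
```

{"fn": "apply_moves", "kwargs": {"increments": [{"linear":[0,0,-0.16],"roll":0,"gripper":66},{"linear":[0,0,-0.32],"roll":0,"gripper":66},{"linear":[0,0,-0.48],"roll":0,"gripper":66},{"linear":[0,0,-0.64],"roll":0,"gripper":66},{"linear":[0,0,-0.8],"roll":0,"gripper":66}]}}

```text
clock: 27.0
tool_pos: [0.4674, 0.1977, 0.0424]
orientation: [-0.425, 0.425, 0.565, -0.565]
force: [1.0, -0.4, -0.3]
opening: 0.066
```

{"fn": "apply_moves", "kwargs": {"increments": [{"linear":[0,0,-0.12],"roll":0,"gripper":66},{"linear":[0,0,-0.22],"roll":0,"gripper":60},{"linear":[0,0,-0.28],"roll":0,"gripper":54},{"linear":[0,0,-0.28],"roll":0,"gripper":46},{"linear":[0,0,-0.28],"roll":0,"gripper":38}]}}

```text
clock: 27.62
tool_pos: [0.4675, 0.1985, 0.0098]
orientation: [-0.425, 0.425, 0.566, -0.565]
force: [0.3, 0.0, -2.3]
opening: 0.0402
```

{"fn": "apply_moves", "kwargs": {"increments": [{"linear":[0,0,0],"roll":0,"gripper":36},{"linear":[0,0,0],"roll":0,"gripper":36},{"linear":[0,0,0],"roll":0,"gripper":36},{"linear":[0,0,0.05],"roll":0,"gripper":36},{"linear":[0,0,0.15],"roll":0,"gripper":36}]}}

```text
clock: 28.25
tool_pos: [0.4667, 0.1979, 0.0274]
orientation: [0.425, -0.425, -0.565, 0.566]
force: [0.2, 0.0, -1.4]
opening: 0.0398
```

{"fn": "apply_moves", "kwargs": {"increments": [{"linear":[0,0,0.18],"roll":0,"gripper":36},{"linear":[0.02,-0.1,0.36],"roll":0,"gripper":36},{"linear":[0.04,-0.2,0.54],"roll":0,"gripper":36},{"linear":[0.06,-0.35,0.72],"roll":0,"gripper":36},{"linear":[0.08,-0.5,0.93],"roll":0,"gripper":36}]}}

```text
clock: 28.88
tool_pos: [0.4764, 0.1375, 0.1401]
orientation: [0.425, -0.425, -0.565, 0.565]
force: [0.2, 0.5, -1.9]
opening: 0.0403
```

{"fn": "apply_moves", "kwargs": {"increments": [{"linear":[0.03,-0.18,0],"roll":0,"gripper":36},{"linear":[0.06,-0.36,0],"roll":0,"gripper":36},{"linear":[0.09,-0.54,0],"roll":0,"gripper":36},{"linear":[0.12,-0.72,0],"roll":0,"gripper":36},{"linear":[0.15,-0.9,0],"roll":0,"gripper":36}]}}

```text
clock: 29.5
tool_pos: [0.4946, 0.0295, 0.1396]
orientation: [-0.425, 0.425, 0.565, -0.565]
force: [0.8, 0.2, -2.8]
opening: 0.04
```

{"fn": "apply_moves", "kwargs": {"increments": [{"linear":[0.03,-0.18,0],"roll":0,"gripper":36},{"linear":[0.06,-0.36,0],"roll":0,"gripper":36},{"linear":[0.09,-0.54,0],"roll":0,"gripper":36},{"linear":[0.12,-0.72,0],"roll":0,"gripper":36},{"linear":[0.15,-0.9,0],"roll":0,"gripper":36}]}}

```text
clock: 30.12
tool_pos: [0.5126, -0.0785, 0.1396]
orientation: [-0.425, 0.425, 0.565, -0.565]
force: [-0.1, 0.3, -2.5]
opening: 0.0399
```

{"fn": "apply_moves", "kwargs": {"increments": [{"linear":[0.03,-0.18,0],"roll":0,"gripper":36},{"linear":[0.06,-0.36,0],"roll":0,"gripper":36},{"linear":[0.08,-0.54,0],"roll":0,"gripper":36},{"linear":[0.09,-0.7,0],"roll":0,"gripper":36},{"linear":[0.1,-0.84,0],"roll":0,"gripper":36}]}}

```text
clock: 30.75
tool_pos: [0.5247, -0.1794, 0.1392]
orientation: [-0.425, 0.425, 0.565, -0.565]
force: [0.6, -0.1, -2.0]
opening: 0.0397
```

```bash
python3 - <<'E'
from h import *
o=get_obs();print(o['clock'],o['tool_pos'])
c=get_calibration('wrist');w=get_image('wrist');np.save('w9.npy',c,allow_pickle=True)
cv2.imwrite('pics/w9.png',np.clip(cv2.resize(w[90:370,180:400],None,fx=2.5,fy=2.1)*2.5,0,255).astype(np.uint8))
E
```

```text
30.75 [ 0.52467733 -0.17941975  0.13920764]
```

View pics/w9.png

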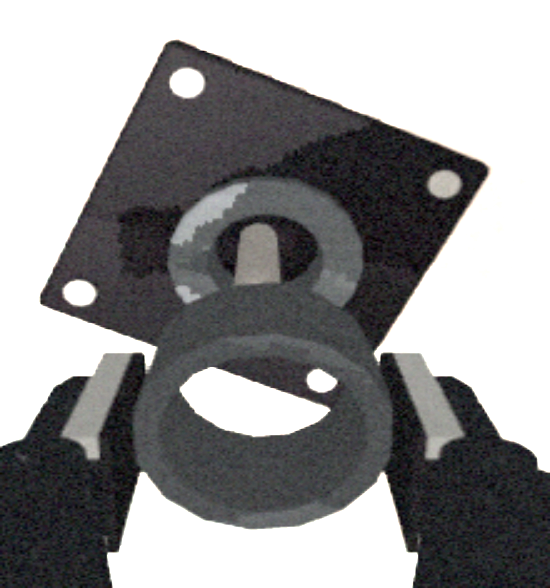

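```bash
python3 - <<'E'
from h import *
c=np.load('w9.npy',allow_pickle=True).item()
q=np.array([[134,425],[392,425],[263,337],[263,528]])/[2.5,2.1]+[180,90]
P=onplane(c,q,.160);print(P.round(4),fitc(P))
E
```

```text
[[ 0.5266 -0.199   0.16  ]
 [ 0.5157 -0.161   0.16  ]
 [ 0.5045 -0.1848  0.16  ]
 [ 0.5425 -0.1738  0.16  ]] (array([ 0.52349056, -0.17933563]), np.float64(0.019873267272397396))
```

{"fn": "apply_moves", "kwargs": {"increments": [{"linear":[0.01,0,-0.12],"roll":0,"gripper":36},{"linear":[0.01,0.005,-0.25],"roll":0,"gripper":36},{"linear":[0.01,0.005,-0.38],"roll":0,"gripper":36},{"linear":[0.01,0.005,-0.5],"roll":0,"gripper":36},{"linear":[0.01,0.005,-0.6],"roll":0,"gripper":36}]}}

```text
clock: 31.42
tool_pos: [0.5258, -0.1777, 0.0656]
orientation: [0.425, -0.424, -0.565, 0.566]
force: [-0.4, 0.5, -1.0]
opening: 0.0402
```

{"fn": "apply_moves", "kwargs": {"increments": [{"linear":[0,0,-0.05],"roll":0,"gripper":36},{"linear":[0,0,-0.08],"roll":0,"gripper":36},{"linear":[0,0,-0.1],"roll":0,"gripper":36},{"linear":[0,0,-0.11],"roll":0,"gripper":36},{"linear":[0,0,-0.11],"roll":0,"gripper":36}]}}

```text
clock: 32.05
tool_pos: [0.5261, -0.1779, 0.0539]
orientation: [-0.425, 0.425, 0.565, -0.565]
force: [-0.1, -0.5, -1.6]
opening: 0.0403
```

{"fn": "apply_moves", "kwargs": {"increments": [{"linear":[0,0,-0.005],"roll":0,"gripper":36},{"linear":[0,0,-0.01],"roll":0,"gripper":36},{"linear":[0,0,-0.015],"roll":0,"gripper":36},{"linear":[0,0,-0.015],"roll":0,"gripper":36},{"linear":[0,0,-0.015],"roll":0,"gripper":36}]}}

```text
clock: 32.67
tool_pos: [0.526, -0.1779, 0.0519]
orientation: [0.425, -0.425, -0.565, 0.565]
force: [-0.5, 0.4, -1.7]
opening: 0.0403
```

{"fn": "apply_moves", "kwargs": {"increments": [{"linear":[0,0,-0.004],"roll":0,"gripper":36},{"linear":[0,0,-0.008],"roll":0,"gripper":36},{"linear":[0,0,-0.008],"roll":0,"gripper":36},{"linear":[0,0,-0.008],"roll":0,"gripper":36},{"linear":[0,0,-0.008],"roll":0,"gripper":36}]}}

```text
clock: 33.3
tool_pos: [0.5261, -0.178, 0.0517]
orientation: [-0.425, 0.425, 0.565, -0.565]
force: [-2.6, 1.5, 5.0]
opening: 0.0404
```

{"fn": "apply_moves", "kwargs": {"increments": [{"linear":[0,0,-0.004],"roll":0,"gripper":36},{"linear":[0,0,-0.008],"roll":0,"gripper":36},{"linear":[0,0,-0.008],"roll":0,"gripper":36},{"linear":[0,0,-0.008],"roll":0,"gripper":36},{"linear":[0,0,-0.008],"roll":0,"gripper":36}]}}

```text
clock: 33.92
tool_pos: [0.5262, -0.1779, 0.0516]
orientation: [-0.424, 0.425, 0.565, -0.565]
force: [-3.5, 2.1, 11.0]
opening: 0.0401
```

{"fn": "apply_moves", "kwargs": {"increments": [{"linear":[0,0,0.006],"roll":0,"gripper":36},{"linear":[0,0,0.009],"roll":0,"gripper":42},{"linear":[0,0,0.009],"roll":0,"gripper":48},{"linear":[0,0,0.009],"roll":0,"gripper":56},{"linear":[0,0,0.009],"roll":0,"gripper":66}]}}

```text
clock: 34.55
tool_pos: [0.526, -0.1779, 0.0509]
orientation: [0.425, -0.425, -0.565, 0.565]
force: [0.1, 0.6, 0.4]
opening: 0.0664
```

{"fn": "apply_moves", "kwargs": {"increments": [{"linear":[0,0,0.08],"roll":0,"gripper":68},{"linear":[0,0,0.24],"roll":0,"gripper":68},{"linear":[0,0,0.42],"roll":0,"gripper":68},{"linear":[0,0,0.6],"roll":0,"gripper":68},{"linear":[0,0,0.8],"roll":0,"gripper":68}]}}

```text
clock: 35.17
tool_pos: [0.526, -0.1779, 0.1484]
orientation: [-0.425, 0.425, 0.565, -0.565]
force: [0.3, 0.4, 0.3]
opening: 0.068
```

```bash
python3 - <<'E'
from h import *
o=get_obs();print(o['clock'],o['tool_pos'],o['force'])
w=get_image('wrist');s=get_image('scene')
def b(i):return np.clip(i*2.2,0,255).astype(np.uint8)
cv2.imwrite('pics/w10.png',np.hstack([b(cv2.resize(w[90:390,160:410],None,fx=1.6,fy=1.6)),b(cv2.resize(s[140:240,130:213],(398,480)))]))
E
```

```text
35.175 [ 0.52597863 -0.17793328  0.14839708] [0.31328258 0.43789743 0.25050323]
```

View pics/w10.png

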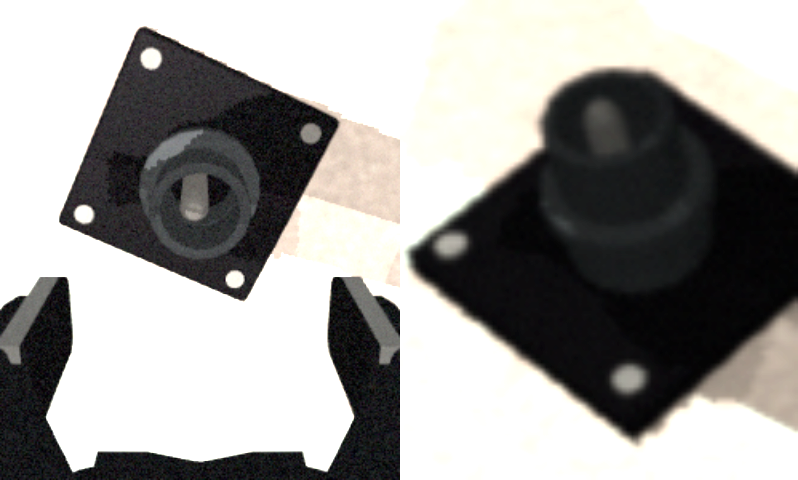

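Both views show the bushing upright on the washer, with the washer on the spacer and the spacer on the foot. The bolt tip is visible inside the bushing (wrist crop (194,210), scene crop (600,110)). The gripper is clear, so I'm handing in.

```bash
python3 -c "
from cell import *
print(job_done())"
```

```text
the job is handed in; nothing more can be done
None
```

The pivot is built and handed in at about 35 s of the 67 s allowed: spacer down on the foot, then the washer, then the bushing, all threaded on the bolt and let go. The end cap and the pink and turquoise look-alikes were left alone.

- **Final check:** the last wrist and scene pictures show all three rings stacked, with the bolt tip inside the bushing. The gripper was open and about 75 mm above the bolt tip, with under 1 N on the wrist. I judged flatness by eye from these pictures and from the heights at which each part touched down; I did not measure tilt.
- **Grips and forces:** while gripping the washer, the fingertips pressed on the bench with about 9 N. The bushing was pressed onto the washer with about 11 N before I eased off and released it. Both are well under the limits.
- **Disagreements:** the gripper opening read 1.4 to 3.3 mm less than the true ring diameters, which I put down to finger flex. I first misread the bolt's base as its tip in one wrist view; the plate corners and the other cameras put it right.

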